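Find the caked patch of the griddle with a depth gauge

ROBOT

A 6-joint arm with a two-finger parallel gripper is mounted at the origin on a cart in front of the work surface, level with it; the furniture and walls round the work are solid. World frame = base frame: x ahead of the robot, y to its left, z up, the work surface at z = 0. Lengths are in m, angles in rad, forces in N, time in s.
With the tool pointing down it reaches from about 0.275 to 0.725 m from the base axis. Payload 15.9 kg.
Tool frame: the origin (TCP) lies between the finger pads; the fingertips stand ahead of it and the grasp point (between the pads) lies 2 mm behind it (arm.tip_extent is the x of the fingertips in the tool frame, in m); x points along the fingers, z is the direction in which the jaws open and shut, and the axes are right-handed (so a half turn about x gives the same grasp; the last joint's range is limited). The gripper opens to 85 mm and grips with 20 to 120 N. Pads are 22 mm wide; open, the fingers measure 114 mm over their backs; the gripper's body (76 mm by 85 mm) begins 54 mm behind the grasp point. The pads swing forward as they close: fully open they stand 13 mm farther back than shut.
Start: joints at [-1.142, 0.213, -0.034, 1.323, 0, 1.571], TCP at [0.208, -0.455, 0.248] pointing down, gripper open.
Joint ranges: [-2.98, 2.98], [-0.74, 1.72], [-1.14, 1.35], [-2.1, 2.04], [-1.57, 1.44], [-3.14, 3.14]. Speed limits (rad/s): [1.89, 1.89, 2.39, 2.57, 3.14, 3.14].

INTERFACE

Orientations are given as a rotation vector (axis times angle).
In Python, from bench import arm, optics, spotter gives the robot as it stands. The module is installed in compiled form; this text tells all that it offers.
- The arm moves only by the tool arm_command, never from a script. Its argument "motion" is a list of rows, each an object with "claw": the opening, from 0 (shut) to 1 (fully open); "xyz": the shift along the tool's x, y, z in m, a list of three; "turn": the turn, a rotation vector about the tool's x, y, z in degrees, a list of three. In form: [{"claw": claw, "xyz": [tx, ty, tz], "turn": [wx, wy, wz]}, ...]. A call has 1 to 12 rows; each row is the pose to reach, as a shift and turn from the pose commanded when the call began, along the tool's axes at that moment; what a row does not reach only later rows make up. A row lasts 1/12 s, in which the tool goes at most 41.7 mm and 7.16 degrees, less where a joint would pass 70% of its speed; a pose out of reach is approached as far as the arm can. A call with a gripper value outside its range is refused whole. The fingers move at their own pace and stop on an object; the grip force is fixed at half the most. Time passes only in rows, so rows that repeat a pose let the fingers close. It gives the time, the measured TCP pose, the force and the opening at its end, in the units of the state.
- arm.observe(): the state, without advancing time (a new reading comes with each control period).
- optics.read_camera(name): name is "scene" or "top" or "wrist"; returns (picture, depth): 384x512x3 uint8, red, green, blue; 384x512 float32, m along the optical axis (not along the pixel's ray), 0 where there is no reading.
- optics.camera_info(name): a dict with "K" (3x3 intrinsics, pixels), "dist_coeffs" ([k1, k2, p1, p2, k3] as OpenCV has them; the pictures are not rectified), "xyz" and "orientation" of the camera in the world; the wrist camera has in their place "mount" (4x4, takes a point from camera to tool coordinates, whose origin is the TCP and whose axes are the tool frame's). Camera axes: x right, y down, z forward; pixel columns grow to the right and rows downward; lengths in m; the calibration is good to about 2 mm. A picture is of the moment at which its call begins: read the wrist's pose just before it. camera_info takes no time and is no camera call.
- arm.sign_off(): hands the job in, once; it reports no verdict.
Trained networks look in the newest picture that a camera, given by its name, has taken for a name from the list of things; names that differ only in an ending like _2 or _b are one class to them, and where a whole thing is asked for, a point or a joint stands for the part that bears it (a point fixed in the world has none). Each returns a list of dicts, best first, with "score" (0 to 1); they miss things now and then, are a little off and sometimes report something else, mostly with a low value. They report only what shows in the picture. A call takes as long as a camera call. They do not tell look-alikes from the thing itself.
- spotter.find_in(camera, target): "rect" ([left, top, width, height] in pixels, round what is visible of it).
- spotter.trace(camera, target): "region" (384x512 bool, what is visible of it) and "rect" ([left, top, width, height] in pixels, round what is visible of it).
The state is a dict: "time_s": time; "joint_pos": joint angles; "joint_vel": joint speeds; "tau": joint torques, N m; "tcp_pos": TCP position; "orientation": TCP orientation; "wrist_force": force on the tool from outside, world axes, zero at the start; "torque": the same for the moment, N m; "opening": finger opening in m.
Only numpy, scipy, OpenCV 4.12 (cv2) and the standard library are available. Lean on these libraries where they do the work, as an engineer would, in place of code of your own. Each camera call takes 0.05 s, during which the arm holds its last target. There are 200 camera calls.

TASK

A patch of hard crust is still caked in one of the three grooves of the griddle on the hob, so the groove is clearly shallower there. Find it with the sprung depth gauge from the wooden stand: push the probe into the groove until the base sits flat on the griddle and read the depth, and try elsewhere if it is clean there. Leave the gauge standing upright on the crust, its base pressed flat on the griddle, and let go; do not slam it down and do not disturb the jar, the mill or the shaker.

Things in the scene. Friction and masses are not known exactly. Their poses are not given: they have to be found in the camera images.
- griddle: fixed dark cast-iron griddle plate on the hob, 190 (x) x 120 (y) x 24 mm, loop handles at both x ends; origin at the centre of its underside, z up. Three straight open grooves, each 10 mm wide, run along its x axis (to 88 mm either side of the middle), centred at y = -36, 0 and +36 mm in its frame
- griddle_top (a point): centre of the griddle's flat top, 24 mm above its origin, same axes. The grooves are 16 mm deep below this, except where a hard patch of crust, 50 mm long and as wide as the groove, lies in one of them, any one and anywhere between x = -80 and +80 mm: there only 7 to 9 mm. The crust has upright ends and the same dark colour as the iron
- stand: fixed wooden stand, 66 x 76 mm and 40 mm high: two cheeks, 24 mm apart, on which the base of the gauge rests with its probe hanging between them; origin at the centre of its underside
- gauge_mid (a point): middle of the loose steel depth gauge (0.3 kg), 43 mm above the underside of its base; z up. Flat base 36 (x) x 52 (y) x 8 mm; upright grip body 30 (x) x 26 (y) mm from 8 to 78 mm above the underside, best grasped across y; a fixed 6 mm button on top
- gauge_base (a point): centre of the underside of the gauge's base. Here a round-ended probe, 5 mm thick, comes out; it sticks out 22 mm when free
- gauge_probe (a joint): how far the sprung probe is pushed in: 0 free, 0.022 m wholly in. Base flat on the griddle, the depth is 22 mm minus this. It takes 3.3 N to start and 5.3 N at the end, more than the gauge weighs, so the gauge must be pushed home; then weight and guide friction hold it. Lifted, the probe comes out again. A pointer on the gauge's -x face rises with it
- honey: bystander: honey jar with a dark lid, 65 mm wide, 86 mm high; origin at the centre of its underside
- mill: bystander: wooden pepper mill, 58 mm wide, 170 mm high; origin at the centre of its underside
- shaker: bystander: glass salt shaker, 44 mm wide, 90 mm high; origin at the centre of its underside
There are look-alikes about, which are no part of the job. What is shaped like the part that bears gauge_mid but purple is not meant.

How it is judged:
By the outcome, as a careful person would: the job done as asked, in the order asked, and still so for the second after the job is handed in, with the robot touching nothing.
It also fails if it takes over 58 s, if anything falls off the work surface, if the arm or the gripper's body presses on something with over 40 N, if the wrist force passes 120 N, or if a joint passes its speed limit or range.

## Working session

There is one attempt and no reset: what is moved stays moved. The work goes in short steps, Python scripts to look and compute and a tool call to move; the robot and the scene stay as the last step left them, time stands still between calls to the robot, and variables do not carry over. Pictures are saved under pics/ and viewed, on a budget of 10 in all, crops included, one or two more only if the job needs it, and the job is handed in when it is done.

Besides the shell and the picture viewer there is one more tool, called after ">>>" as name(argument=value, ...) on one line, values as JSON. arm_command: Moves the arm, as the interface text tells. Its arguments: {"type":"object","properties":{"motion":{"type":"array","items":{"type":"object","properties":{"claw":{"type":"number"},"xyz":{"type":"array","items":{"type":"number"}},"turn":{"type":"array","items":{"type":"number"}}}}}},"required":["motion"]}

```bash
mkdir -p pics; cat > h.py <<'E'
import numpy as np, cv2
from scipy.spatial.transform import Rotation as R
from bench import arm, optics, spotter
def cam(name):
    s=arm.observe(); im,d=optics.read_camera(name); i=optics.camera_info(name)
    if 'mount' in i:
        T=np.eye(4);T[:3,:3]=R.from_rotvec(s['orientation']).as_matrix();T[:3,3]=s['tcp_pos'];T=T@np.array(i['mount'])
    else:
        T=np.eye(4);o=np.array(i['orientation']);T[:3,:3]=R.from_rotvec(o).as_matrix() if o.shape==(3,) else o;T[:3,3]=i['xyz']
    return im,d,np.array(i['K']),np.array(i['dist_coeffs']),T
def cloud(d,K,D,T):
    h,w=d.shape;u,v=np.meshgrid(np.arange(w),np.arange(h))
    p=cv2.undistortPoints(np.stack([u,v],-1).reshape(-1,1,2).astype(np.float64),K,D).reshape(h,w,2)
    P=np.dstack([p*d[...,None],d]);W=P@T[:3,:3].T+T[:3,3];W[d<=0]=np.nan;return W
def save(n,im): cv2.imwrite('pics/'+n,im[...,::-1])
E
python3 - <<'E'
from h import *
ims=[]
for c in ('top','scene'):
    im,d,K,D,T=cam(c);W=cloud(d,K,D,T);np.savez(c,im=im,W=W);ims.append(im)
    for t in ('griddle','stand','gauge_mid','honey','mill','shaker'):
        for r in spotter.trace(c,t)[:4]:
            m=r['region']&np.isfinite(W[...,2]);P=W[m]
            print(c,t,round(r['score'],2),r['rect'],np.nanmedian(P,0).round(3) if len(P) else '',np.percentile(P,[2,98],axis=0).round(3).tolist() if len(P) else '',np.median(im[r['region']],0))
    print(T.round(3).tolist(),np.diag(K))
save('a.png',cv2.resize(np.vstack(ims),(400,600)) if 0 else np.vstack(ims)[:, :] if 0 else cv2.resize(np.hstack(ims),(800,300)))
save('top.png',cv2.resize(ims[0],(800,600)));save('scene.png',cv2.resize(ims[1],(800,600)))
s=arm.observe();print(s, arm.tip_extent)
E
```

```text
top griddle 0.79 [211.1, 170.5, 68.8, 99.3] [ 0.527 -0.23   0.022] [[0.424, -0.3, 0.005], [0.634, -0.161, 0.027]] [113. 104.  98.]
top stand 0.79 [128.3, 190.2, 39.8, 36.3] [ 0.548 -0.009  0.037] [[0.515, -0.044, -0.002], [0.59, 0.041, 0.114]] [156. 106.  68.]
top gauge_mid 0.92 [144.5, 250.1, 26.6, 27.4] [ 0.435 -0.03   0.084] [[0.41, -0.046, 0.025], [0.455, -0.01, 0.106]] [134.  69. 140.]
top honey 0.59 [327.2, 250.1, 33.4, 30.3] [ 0.427 -0.457  0.084] [[0.397, -0.49, 0.027], [0.456, -0.429, 0.088]] [89. 79. 68.]
top mill 0.91 [336.0, 193.0, 38.5, 22.7] [ 0.569 -0.467  0.141] [[0.544, -0.501, 0.005], [0.595, -0.452, 0.168]] [111.   74.5  45. ]
top shaker 0.76 [239.0, 124.7, 21.4, 17.9] [ 0.734 -0.237  0.08 ] [[0.721, -0.256, 0.012], [0.754, -0.22, 0.089]] [134. 123. 109.]
[[0.01, -0.998, 0.066, 0.522], [-1.0, -0.012, -0.023, -0.226], [0.023, -0.066, -0.998, 1.025], [0.0, 0.0, 0.0, 1.0]] [416.36376262 416.36376262   1.        ]
scene stand 0.64 [186.9, 175.5, 20.1, 20.9] [ 0.544 -0.037  0.028] [[0.52, -0.047, 0.001], [0.588, 0.006, 0.043]] [89.5 58.  33. ]
scene gauge_mid 0.8 [181.3
[... 898 characters left out ...]
0]] [407.37930235 407.37930235   1.        ]
{'time_s': 0.7, 'joint_pos': array([-1.14201519e+00,  2.12873545e-01, -3.43619921e-02,  1.32349395e+00,
       -7.40979629e-06,  1.57080152e+00]), 'joint_vel': array([-0.00064573, -0.00194197,  0.00056172, -0.00042261,  0.0016406 ,
       -0.0021123 ]), 'tau': array([-1.74251909e-03, -6.85827899e+01,  4.87274230e+01,  9.67937485e-04,
        1.45743234e-04, -1.33044756e-05]), 'tcp_pos': array([ 0.20788173, -0.45474286,  0.24833417]), 'orientation': array([ 0.8877889 ,  1.38201036, -0.88785848]), 'wrist_force': array([ 0.79753736, -0.12571159, -0.35811237]), 'torque': array([0.02995634, 0.03055297, 0.01347703]), 'opening': 0.0852743661439544} 0.017
```

View top.

```bash
python3 - <<'E'
from h import *
z=np.load('top.npz');im=z['im'];W=z['W']
c=im[110:300,100:390];save('c.png',cv2.resize(c,(800,524),interpolation=cv2.INTER_CUBIC))
def rect(m,n):
    p=W[m][:,:2].astype(np.float32);print(n,len(p),cv2.minAreaRect(p*1000))
Z=W[...,2];X=W[...,0];Y=W[...,1]
g=(abs(X-.527)<.13)&(abs(Y+.23)<.1)
rect(g&(Z>.018)&(Z<.035),'griddle')
s=(abs(X-.55)<.06)&(abs(Y)<.06)
rect(s&(Z>.11)&(Z<.135),'gauge top'); rect(s&(Z>.03)&(Z<.055),'stand/base'); 
print('zmax',np.nanmax(Z[s]),np.nanmedian(Z[g&(Z>.018)]))
print(np.histogram(Z[s],bins=np.arange(0,.14,.01)))
z=np.load('scene.npz');W=z['W'];im=z['im']
save('s.png',cv2.resize(im[110:330,110:410],(800,586),interpolation=cv2.INTER_CUBIC))
i=optics.camera_info('wrist');print(np.array(i['mount']).round(3).tolist(),np.diag(i['K']))
print(R.from_rotvec(arm.observe()['orientation']).as_matrix().round(3))
E
```

```text
griddle 3254 ((521.6845703125, -203.2843475341797), (241.5502471923828, 176.70193481445312), 18.976078033447266)
gauge top 171 ((553.9072265625, -2.7260475158691406), (27.3630428314209, 29.739606857299805), 72.60973358154297)
stand/base 425 ((551.58251953125, -0.9452018737792969), (76.1201171875, 56.50057601928711), 69.76847076416016)
zmax 0.12610446709193235 0.02281291620200676
(array([588,  91,  29, 219, 198,  15,  14,  12,  14,  11,  19, 118,  53,
         0]), array([0.  , 0.01, 0.02, 0.03, 0.04, 0.05, 0.06, 0.07, 0.08, 0.09, 0.1 ,
       0.11, 0.12, 0.13, 0.14]))
[[-0.0, -0.319, 0.948, -0.126], [-0.001, -0.948, -0.319, 0.081], [1.0, -0.001, -0.0, 0.0], [0.0, 0.0, 0.0, 1.0]] [286.69816126 286.69816126   1.        ]
[[ 0.     0.909  0.416]
 [-0.     0.416 -0.909]
 [-1.    -0.     0.   ]]
```

View pics/c.png

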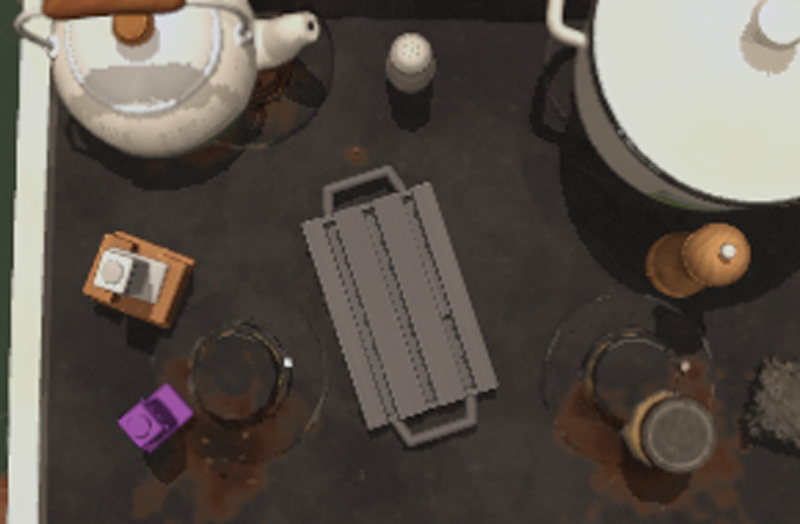

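View pics/s.png

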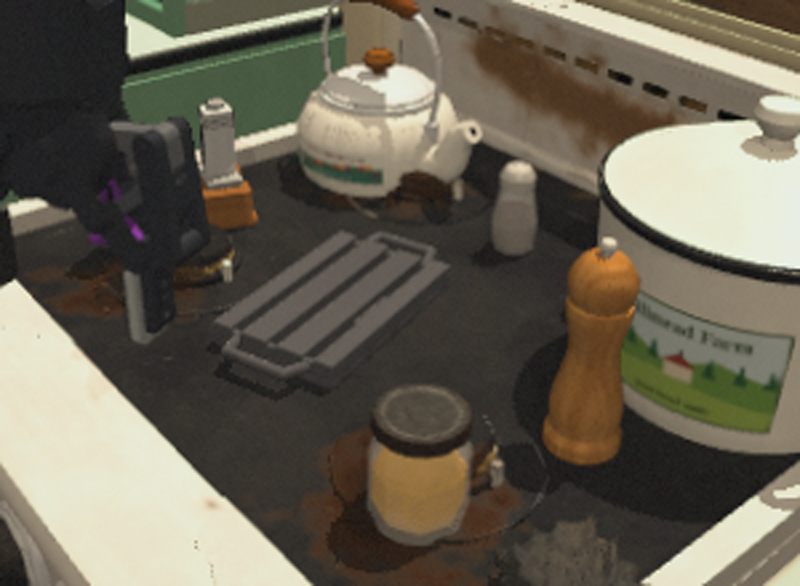

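Steel gauge at crop (130,275) on the wooden stand; its purple look-alike stands loose at (155,418). The one meant is the steel one in the stand. The griddle is in the middle (400,305). I'm going over the griddle with the wrist camera first.

>>> arm_command(motion=[{"claw": 1,"xyz": [0.01,0.035,-0.007],"turn": [0,0,0]},{"claw": 1,"xyz": [0.02,0.075,-0.015],"turn": [0,0,0]},{"claw": 1,"xyz": [0.03,0.115,-0.023],"turn": [0,0,0]},{"claw": 1,"xyz": [0.04,0.155,-0.031],"turn": [0,0,0]},{"claw": 1,"xyz": [0.048,0.195,-0.039],"turn": [0,0,0]},{"claw": 1,"xyz": [0.048,0.235,-0.047],"turn": [0,0,0]},{"claw": 1,"xyz": [0.048,0.275,-0.055],"turn": [0,0,0]},{"claw": 1,"xyz": [0.048,0.31,-0.063],"turn": [0,0,0]},{"claw": 1,"xyz": [0.048,0.335,-0.069],"turn": [0,0,0]},{"claw": 1,"xyz": [0.048,0.347,-0.072],"turn": [0,0,0]},{"claw": 1,"xyz": [0.048,0.347,-0.072],"turn": [0,0,0]}])

```text
time_s: 1.62
tcp_pos: [0.495, -0.2435, 0.2]
orientation: [0.886, 1.383, -0.886]
wrist_force: [1.0, 0.4, 0.2]
opening: 0.0856
```

```bash
python3 - <<'E'
from h import *
im,d,K,D,T=cam('wrist');W=cloud(d,K,D,T);np.savez('w1',im=im,W=W,d=d,K=K,D=D,T=T)
s=arm.observe();print(s['tcp_pos'],s['time_s'],s['wrist_force'])
# relief map on world grid 1mm
g=np.full((260,300),np.nan)
P=W.reshape(-1,3);P=P[np.isfinite(P[:,0])]
i=((P[:,0]-.40)*1000).astype(int);j=((P[:,1]+.38)*1000).astype(int)
k=(i>=0)&(i<260)&(j>=0)&(j<300)&(P[:,2]<.05)
g[i[k],j[k]]=P[k,2]
v=np.clip((np.nan_to_num(g,nan=-.01)+.01)/.045*255,0,255).astype(np.uint8)
v=cv2.applyColorMap(v,cv2.COLORMAP_JET)[::-1,::-1]
a=cv2.resize(im,(400,300))[...,::-1];b=cv2.resize(v,(400,347),interpolation=0)
o=np.zeros((347,800,3),np.uint8);o[:300,:400]=a;o[:,400:]=b;cv2.imwrite('pics/w1.png',o)
E
```

```text
[ 0.49379983 -0.24455588  0.20006418] 1.6667 [-0.27943067  0.74832594 -0.02343115]
```

View pics/w1.png

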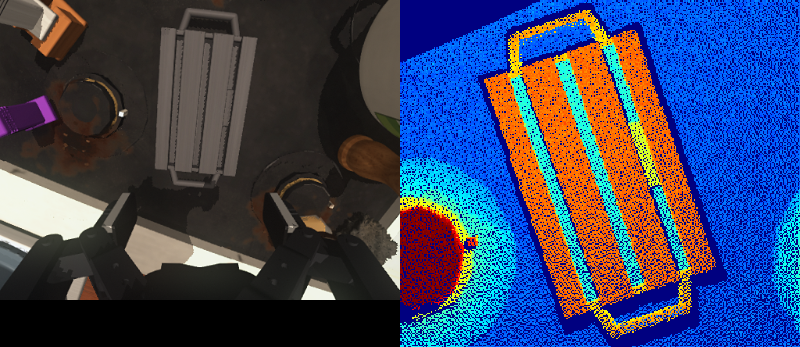

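```bash
cat > fit.py <<'E'
from h import *
W=np.load('w1.npz')['W'];P=W.reshape(-1,3);P=P[np.isfinite(P[:,0])]
k=(P[:,0]>.40)&(P[:,0]<.66)&(abs(P[:,1]+.23)<.12)&(P[:,2]>.019)&(P[:,2]<.029)
Q=P[k];print('topz',np.median(Q[:,2]))
def model(p,Q):  # fraction inside plate minus grooves
    c,s=np.cos(p[2]),np.sin(p[2]);a=(Q[:,:2]-p[:2])@np.array([[c,-s],[s,c]]);return a
best=None
a=np.radians(18.5)
from scipy.optimize import minimize
def cost(p):
    a=model(p,Q);x,y=abs(a[:,0]),abs(a[:,1]); gr=np.minimum(abs(a[:,1]),abs(y-.036))
    ins=(x<.095)&(y<.060); ing=(gr<.005)&(x<.088)
    return -(ins&~ing).sum()+2*(ins&ing).sum()+.3*((x<.095)&(y>.06)&(y<.07)).sum()
r=min((minimize(cost,[.527+dx,-.23+dy,np.radians(t)],method='Nelder-Mead',options=dict(initial_simplex=np.array([.527+dx,-.23+dy,np.radians(t)])+np.array([[0,0,0],[.006,0,0],[0,.006,0],[0,0,.05]]))) for dx in(-.004,0,.004) for dy in(-.004,0,.004) for t in (16,19,22)),key=lambda r:r.fun)
p=r.x;print(p,np.degrees(p[2]),r.fun,len(Q))
b=model(p,P)
for yc in(-.036,0,.036):
    m=(abs(b[:,1]-yc)<.003)
    print(yc,[(round(float(x)*1000),round(float(np.median(P[m&(abs(b[:,0]-x)<.0025),2]))*1000 if 0 else float(np.median(P[m&(abs(b[:,0]-x)<.0025)][:,2]))*1000,1)) for x in np.arange(-.085,.086,.005)])
# edges check
m=(abs(P[:,2]-.024)<.005);e=b[m&(abs(b[:,0])<.08)];print('y edges',np.percentile(e[abs(e[:,1])<.07][:,1],[.3,99.7]))
e=b[m&(abs(b[:,1])<.03)&(abs(abs(b[:,1])-.018)<.01)];print('x',np.percentile(e[abs(e[:,0])<.1][:,0],[.3,99.7]))
k=(P[:,0]>.38)&(P[:,0]<.54)&(P[:,1]>-.16)&(P[:,1]<-.02);print('burner',np.percentile(P[k],[1,50,99],axis=0))
# gauge/stand in wrist view
g=(abs(P[:,0]-.55)<.06)&(abs(P[:,1])<.06)
for lo,hi in((.035,.043),(.043,.053),(.112,.13)):
    q=P[g&(P[:,2]>lo)&(P[:,2]<hi)][:,:2].astype(np.float32)*1000
    if len(q)>5: print(lo,len(q),cv2.minAreaRect(q))
E
python3 fit.py
```

```text
topz 0.024365639129357686
[ 0.53021256 -0.22994236  0.32974006] 18.892713729673027 -15619.1 17804
-0.036 [(-85, 8.7), (-80, 8.6), (-75, 8.4), (-70, 8.6), (-65, 8.3), (-60, 8.8), (-55, 8.7), (-50, 8.8), (-45, 8.5), (-40, 9.1), (-35, 9.4), (-30, 9.0), (-25, 249.8), (-20, 262.8), (-15, 16.9), (-10, 16.6), (-5, 16.8), (0, 16.7), (5, 16.6), (10, 16.8), (15, 16.6), (20, 16.6), (25, 16.3), (30, 8.9), (35, 8.4), (40, 8.5), (45, 8.4), (50, 8.6), (55, 8.6), (60, 8.7), (65, 8.5), (70, 8.8), (75, 8.7), (80, 8.7), (85, 8.7)]
0 [(-85, 8.4), (-80, 8.4), (-75, 8.8), (-70, 8.2), (-65, 8.6), (-60, 8.6), (-55, 8.9), (-50, 8.3), (-45, 8.5), (-40, 8.1), (-35, 8.6), (-30, 266.2), (-25, 267.9), (-20, 8.2), (-15, 8.8), (-10, 8.5), (-5, 8.3), (0, 8.8), (5, 8.6), (10, 8.4), (15, 8.4), (20, 8.4), (25, 8.6), (30, 8.7), (35, 8.3), (40, 8.5), (45, 8.7), (50, 8.7), (55, 8.7), (60, 8.5), (65, 8.1), (70, 8.6), (75, 8.6), (80, 8.8), (85, 8.8)]
0.036 [(-85, 8.4), (-80, 8.6), (-75, 8.4), (-70, 8.6), (-65, 8.3), (-60, 8.5), (-55, 8.5), (-50, 8.8), (-45, 263.1), (-40, 264.0), (-35, 263.9), (-30, 250.0), (-25, 262.9), (-20, 8.0), (-15, 8.4), (-10, 8.6), (-5, 8.3), (0, 8.7), (5, 8.3), (10, 8.5), (15, 8.5), (20, 8.7), (25, 8.6), (30, 8.3), (35, 8.4), (40, 8.6), (45, 8.6), (50, 8.4), (55, 8.7), (60, 8.4), (65, 8.5), (70, 8.5), (75, 8.7), (80, 8.5), (85, 8.2)]
y edges [-0.05954763  0.05965306]
x [-0.09409081  0.09391919]
burner [[ 0.38239668 -0.1583171  -0.00070623]
 [ 0.46989592 -0.08547086  0.00945148]
 [ 0.53880151 -0.02176455  0.09590778]]
0.035 1315 ((546.5700073242188, -12.668182373046875), (54.36231231689453, 56.493255615234375), 69.2969741821289)
0.043 944 ((549.5821533203125, -13.875152587890625), (30.67254638671875, 37.058021545410156), 75.25287628173828)
```

```bash
python3 - <<'E'
from h import *
for c in('top','scene'):
    W=np.load(c+'.npz')['W'];P=W.reshape(-1,3);P=P[np.isfinite(P[:,0])]
    for x in np.arange(.58,.8,.04):
        print(c,round(x,2),[(round(y,2),round(float(P[m][:,2].max()),3)) for y in np.arange(-.2,.12,.04) for m in [(abs(P[:,0]-x-.02)<.02)&(abs(P[:,1]-y-.02)<.02)&(P[:,2]<.5)] if m.sum()])
E
```

```text
top 0.58 [(np.float64(-0.2), 0.028), (np.float64(-0.16), 0.028), (np.float64(-0.12), 0.004), (np.float64(-0.08), 0.004), (np.float64(-0.04), 0.039), (np.float64(0.0), 0.043), (np.float64(0.04), 0.004), (np.float64(0.08), 0.024)]
top 0.62 [(np.float64(-0.2), 0.025), (np.float64(-0.16), 0.005), (np.float64(-0.12), 0.005), (np.float64(-0.08), 0.004), (np.float64(-0.04), 0.053), (np.float64(0.0), 0.003), (np.float64(0.04), 0.003), (np.float64(0.08), 0.024)]
top 0.66 [(np.float64(-0.2), 0.005), (np.float64(-0.16), 0.007), (np.float64(-0.12), 0.066), (np.float64(-0.08), 0.102), (np.float64(-0.04), 0.11), (np.float64(0.0), 0.107), (np.float64(0.04), 0.08), (np.float64(0.08), 0.024)]
top 0.7 [(np.float64(-0.2), 0.005), (np.float64(-0.16), 0.046), (np.float64(-0.12), 0.088), (np.float64(-0.08), 0.114), (np.float64(-0.04), 0.202), (np.float64(0.0), 0.204), (np.float64(0.04), 0.102), (np.float64(0.08), 0.025)]
top 0.74 [(np.float64(-0.2), 0.007), (np.float64(-0.16), 0.1), (np.float64(-0.12), 0.189), (np.float64(-0.08), 0.21), (np.float64(-0.04), 0.212), (np.float64(0.0), 0.211), (np.float64(0.0
[... 839 characters left out ...]
), 0.106), (np.float64(-0.04), 0.11), (np.float64(0.0), 0.108), (np.float64(0.04), 0.083), (np.float64(0.08), 0.024)]
scene 0.7 [(np.float64(-0.2), 0.009), (np.float64(-0.16), 0.063), (np.float64(-0.12), 0.098), (np.float64(-0.08), 0.199), (np.float64(-0.04), 0.21), (np.float64(0.0), 0.208), (np.float64(0.04), 0.187), (np.float64(0.08), 0.025)]
scene 0.74 [(np.float64(-0.2), 0.084), (np.float64(-0.16), 0.101), (np.float64(-0.12), 0.19), (np.float64(-0.08), 0.211), (np.float64(-0.04), 0.214), (np.float64(0.0), 0.211), (np.float64(0.04), 0.194)]
scene 0.78 [(np.float64(-0.2), 0.005), (np.float64(-0.16), 0.011), (np.float64(-0.12), 0.085), (np.float64(-0.08), 0.111), (np.float64(-0.04), 0.114)]
```

>>> arm_command(motion=[{"claw": 1,"xyz": [-0.002,0.014,-0.021],"turn": [4.5,0,0]},{"claw": 1,"xyz": [-0.004,0.028,-0.042],"turn": [9,0,0]},{"claw": 1,"xyz": [-0.006,0.042,-0.063],"turn": [13.5,0,0]},{"claw": 1,"xyz": [-0.008,0.056,-0.084],"turn": [18,0,0]},{"claw": 1,"xyz": [-0.01,0.07,-0.105],"turn": [22.5,0,0]},{"claw": 1,"xyz": [-0.012,0.084,-0.126],"turn": [27,0,0]},{"claw": 1,"xyz": [-0.014,0.098,-0.147],"turn": [31.5,0,0]},{"claw": 1,"xyz": [-0.016,0.112,-0.168],"turn": [36,0,0]},{"claw": 1,"xyz": [-0.018,0.126,-0.19],"turn": [40.5,0,0]},{"claw": 1,"xyz": [-0.02,0.14,-0.21],"turn": [44.6,0,0]},{"claw": 1,"xyz": [-0.02,0.14,-0.21],"turn": [44.6,0,0]},{"claw": 1,"xyz": [-0.02,0.14,-0.21],"turn": [44.6,0,0]}])

```text
time_s: 2.67
tcp_pos: [0.4982, -0.1313, 0.2199]
orientation: [1.447, 1.091, -1.389]
wrist_force: [-0.1, -0.5, 0.3]
opening: 0.0855
```

```bash
cat > g.py <<'E'
from h import *
im,d,K,D,T=cam('wrist');W=cloud(d,K,D,T);np.savez('w2',im=im,W=W,d=d,K=K,D=D,T=T)
s=arm.observe();print(s['tcp_pos'],s['time_s'],s['wrist_force'])
P=W.reshape(-1,3);C=im.reshape(-1,3);k=np.isfinite(P[:,0]);P=P[k];C=C[k].astype(int)
g=(abs(P[:,0]-.55)<.06)&(abs(P[:,1])<.06)
gray=(C.max(1)-C.min(1))<30
for lo,hi,f in((.035,.0435,0),(.0435,.053,1),(.045,.051,0),(.11,.1215,1),(.1215,.13,1),(.08,.11,0)):
    m=g&(P[:,2]>lo)&(P[:,2]<hi)
    if f:m&=gray
    q=P[m]
    if len(q)>5: print(lo,hi,len(q),np.median(q[:,2]),cv2.minAreaRect(q[:,:2].astype(np.float32)*1000))
save('w2.png',cv2.resize(im,(800,600)))
E
python3 g.py
```

```text
[ 0.49792525 -0.13185303  0.2199736 ] 2.7167 [-0.18034936 -2.20368576  0.81351996]
0.035 0.0435 1130 0.04029580942573649 ((550.1148681640625, -1.8892707824707031), (76.67252349853516, 56.62872314453125), 70.30254364013672)
0.0435 0.053 231 0.04820344354977646 ((553.3346557617188, -3.405611038208008), (52.255035400390625, 34.936973571777344), 69.98689270019531)
0.045 0.051 622 0.048227931759824066 ((552.5975341796875, -2.7813777923583984), (51.63099670410156, 35.77349853515625), 73.75816345214844)
0.11 0.1215 628 0.11792566266690621 ((552.5704345703125, -2.3555335998535156), (26.914663314819336, 30.651174545288086), 74.83830261230469)
0.1215 0.13 62 0.1231312926075763 ((552.5621337890625, -3.7381057739257812), (15.86225700378418, 17.945371627807617), 79.06554412841797)
0.08 0.11 666 0.09614388177224957 ((555.9609985351562, -10.8291015625), (39.65599060058594, 19.621232986450195), 22.162817001342773)
```

View pics/w2.png

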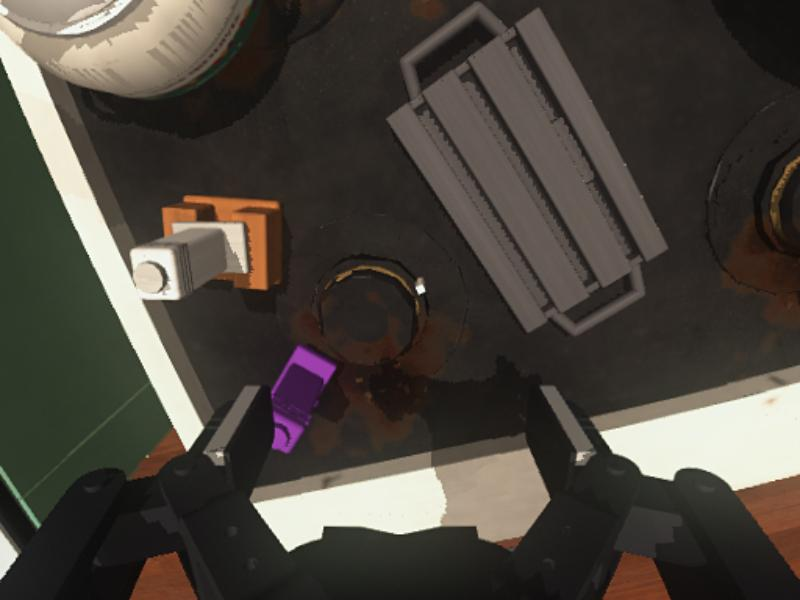

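```bash
cat > go.py <<'E'
from h import *
import sys
def go(x,y,z,yaw):
    s=arm.observe();A=R.from_rotvec(s['orientation']).as_matrix()
    a=np.radians(yaw);ty=np.array([np.cos(a),np.sin(a),0]);tx=np.array([0,0,-1.]);B=np.column_stack([tx,ty,np.cross(tx,ty)])
    print('t',s['time_s'],'shift',(A.T@(np.array([x,y,z])-s['tcp_pos'])).round(4),'turn',np.degrees(R.from_matrix(A.T@B).as_rotvec()).round(2),'now',s['tcp_pos'].round(4),'yaw',np.degrees(np.arctan2(A[1,1],A[0,1])).round(2),'F',s['wrist_force'].round(1),'op',s['opening'],'q',s['joint_pos'].round(2))
if __name__=='__main__': go(*map(float,sys.argv[1:5]))
E
python3 go.py .5526 -.0028 .17 -19
```

```text
t 2.7167 shift [ 0.0556  0.0169 -0.137 ] turn [ 2.92 -2.33  0.14] now [ 0.4979 -0.1319  0.22  ] yaw -16.08 F [-0.2 -2.2  0.8] op 0.08527069017915098 q [-0.28  0.25 -0.06  1.26  0.04  3.14]
```

>>> arm_command(motion=[{"claw": 1,"xyz": [0,0,0],"turn": [-6.7,0,0]},{"claw": 1,"xyz": [0,0,0],"turn": [-13.4,0,0]},{"claw": 1,"xyz": [0,0,0],"turn": [-20,0,0]},{"claw": 1,"xyz": [0,0,0],"turn": [-26.7,0,0]},{"claw": 1,"xyz": [0,0,0],"turn": [-33.4,0,0]},{"claw": 1,"xyz": [0,0,0],"turn": [-40,0,0]},{"claw": 1,"xyz": [0,0,0],"turn": [-46.7,0,0]},{"claw": 1,"xyz": [0,0,0],"turn": [-53.4,0,0]},{"claw": 1,"xyz": [0,0,0],"turn": [-60,0,0]},{"claw": 1,"xyz": [0,0,0],"turn": [-66.7,0,0]},{"claw": 1,"xyz": [0,0,0],"turn": [-73.4,0,0]},{"claw": 1,"xyz": [0,0,0],"turn": [-80,0,0]}])

```text
time_s: 3.72
tcp_pos: [0.4993, -0.1289, 0.2198]
orientation: [0.382, 1.542, -0.315]
wrist_force: [0.3, 0.2, -0.2]
opening: 0.0856
```

```bash
python3 go.py .5526 -.0028 .17 161
```

```text
t 3.7167 shift [ 0.0555  0.1346 -0.0056] turn [-96.44   1.64  -2.22] now [ 0.4993 -0.1289  0.2198] yaw 64.53 F [ 0.3  0.2 -0.2] op 0.08557480531797217 q [-0.28  0.25 -0.06  1.26  0.04  1.74]
```

>>> arm_command(motion=[{"claw": 1,"xyz": [0.004,0.011,0],"turn": [-6.7,0,0]},{"claw": 1,"xyz": [0.008,0.022,0],"turn": [-13.4,0,0]},{"claw": 1,"xyz": [0.012,0.033,0],"turn": [-20,0.3,-0.4]},{"claw": 1,"xyz": [0.016,0.045,0],"turn": [-26.7,0.4,-0.6]},{"claw": 1,"xyz": [0.02,0.056,0],"turn": [-33.4,0.5,-0.8]},{"claw": 1,"xyz": [0.024,0.067,0],"turn": [-40,0.6,-0.9]},{"claw": 1,"xyz": [0.028,0.079,-0.001],"turn": [-46.7,0.8,-1.1]},{"claw": 1,"xyz": [0.032,0.09,-0.002],"turn": [-53.4,0.9,-1.2]},{"claw": 1,"xyz": [0.036,0.101,-0.003],"turn": [-60,1.0,-1.4]},{"claw": 1,"xyz": [0.04,0.112,-0.004],"turn": [-66.7,1.1,-1.5]},{"claw": 1,"xyz": [0.044,0.124,-0.005],"turn": [-73.4,1.2,-1.7]},{"claw": 1,"xyz": [0.05,0.1346,-0.0056],"turn": [-80,1.4,-1.9]}])

```text
time_s: 4.72
tcp_pos: [0.5537, -0.0028, 0.1756]
orientation: [-0.737, 1.441, 0.749]
wrist_force: [0.6, -0.1, -0.2]
opening: 0.085
```

```bash
python3 go.py .5526 -.0028 .17 161
```

```text
t 4.7167 shift [ 0.0056  0.0008 -0.0007] turn [-16.44   0.22  -0.35] now [ 0.5537 -0.0028  0.1756] yaw 144.56 F [ 0.6 -0.1 -0.2] op 0.08500560280191446 q [-0.01  0.35 -0.04  1.19  0.01  0.61]
```

Finish the turn, then go straight down to TCP z = 0.082 with a pause above; close afterwards.

>>> arm_command(motion=[{"claw": 1,"xyz": [0.003,0.0008,-0.0007],"turn": [-6.5,0.1,-0.1]},{"claw": 1,"xyz": [0.005,0.0008,-0.0007],"turn": [-13,0.2,-0.3]},{"claw": 1,"xyz": [0.0056,0.0008,-0.0007],"turn": [-16.4,0.2,-0.35]},{"claw": 1,"xyz": [0.015,0.0008,-0.0007],"turn": [-16.4,0.2,-0.35]}])

```text
time_s: 5.05
tcp_pos: [0.553, -0.0032, 0.1614]
orientation: [-0.959, 1.348, 0.958]
wrist_force: [0.9, 0.6, 0.0]
opening: 0.0853
```

```bash
python3 go.py .5526 -.0028 .082 161; python3 g.py
```

```text
t 5.05 shift [0.0794 0.0006 0.0002] turn [-0.19  0.05  0.08] now [ 0.553  -0.0032  0.1614] yaw 160.81 F [0.9 0.6 0. ] op 0.08533960661213434 q [-0.01  0.35 -0.07  1.15  0.    0.33]
[ 0.55204564 -0.00324875  0.15874016] 5.1 [-0.34758097  0.31054498 -2.67092524]
0.035 0.0435 2043 0.040518301314583394 ((549.8030395507812, -1.1882820129394531), (76.20194244384766, 55.5394401550293), 69.68873596191406)
0.0435 0.053 795 0.0484278529287156 ((551.4940185546875, -1.956319808959961), (50.90178298950195, 34.59199905395508), 73.45045471191406)
0.045 0.051 1081 0.048414604685123014 ((552.3358154296875, -1.9397239685058594), (52.09388732910156, 36.415863037109375), 72.8949203491211)
0.11 0.1215 928 0.11810712807036598 ((552.0562744140625, -1.948720932006836), (26.07994842529297, 30.003023147583008), 73.2551040649414)
0.1215 0.13 457 0.12445165544863343 ((552.3275146484375, -2.0901031494140625), (17.270002365112305, 17.47901153564453), 62.16060256958008)
0.08 0.11 501 0.09689136814088711 ((538.9320068359375, 1.957036018371582), (26.351024627685547, 3.7329623699188232), 72.91461181640625)
```

View pics/w2.png

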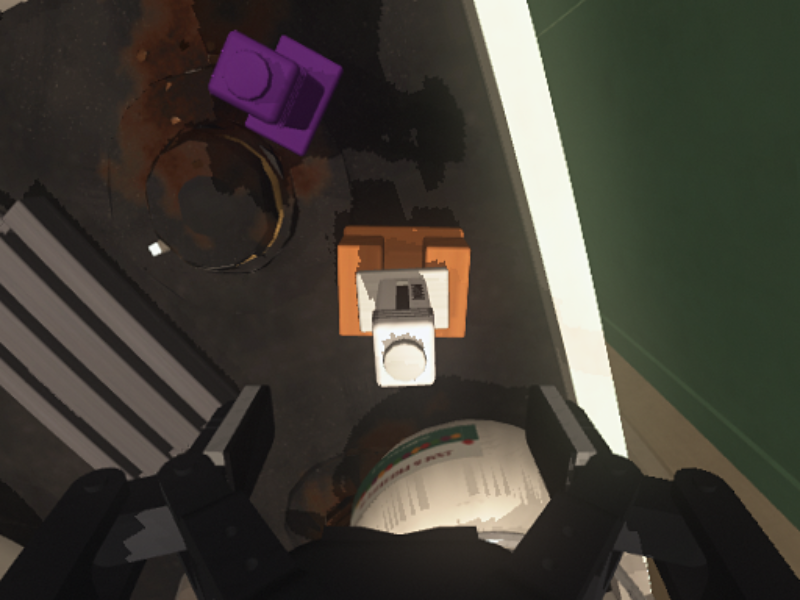

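```bash
python3 go.py .5522 -.002 .082 163
```

```text
t 5.1 shift [0.0767 0.0002 0.0012] turn [-2.44  0.   -0.07] now [ 0.552  -0.0032  0.1587] yaw 160.56 F [-0.3  0.3 -2.7] op 0.08570979047448121 q [-0.01  0.35 -0.08  1.14  0.    0.33]
```

>>> arm_command(motion=[{"claw": 1,"xyz": [0.015,0,0.001],"turn": [-2.3,0,0]},{"claw": 1,"xyz": [0.035,0,0.001],"turn": [-2.3,0,0]},{"claw": 1,"xyz": [0.055,0,0.001],"turn": [-2.3,0,0]},{"claw": 1,"xyz": [0.07,0,0.001],"turn": [-2.3,0,0]},{"claw": 1,"xyz": [0.077,0,0.001],"turn": [-2.3,0,0]},{"claw": 1,"xyz": [0.077,0,0.001],"turn": [-2.3,0,0]},{"claw": 0.3,"xyz": [0.077,0,0.001],"turn": [-2.3,0,0]},{"claw": 0,"xyz": [0.077,0,0.001],"turn": [-2.3,0,0]},{"claw": 0,"xyz": [0.077,0,0.001],"turn": [-2.3,0,0]},{"claw": 0,"xyz": [0.077,0,0.001],"turn": [-2.3,0,0]},{"claw": 0,"xyz": [0.077,0,0.001],"turn": [-2.3,0,0]},{"claw": 0,"xyz": [0.077,0,0.001],"turn": [-2.3,0,0]}])

```text
time_s: 6.1
tcp_pos: [0.5532, -0.002, 0.0841]
orientation: [-0.987, 1.335, 0.987]
wrist_force: [-0.6, 0.2, 6.0]
opening: 0.0254
```

```bash
python3 go.py .5522 -.002 .162 163
```

```text
t 6.1 shift [-0.0779  0.0009 -0.0003] turn [-0.07  0.03  0.03] now [ 0.5532 -0.002   0.0841] yaw 162.93 F [-0.6  0.2  6. ] op 0.025358611121492864 q [-0.    0.4  -0.2   0.97  0.    0.29]
```

>>> arm_command(motion=[{"claw": 0,"xyz": [-0.01,0,0],"turn": [0,0,0]},{"claw": 0,"xyz": [-0.03,0,0],"turn": [0,0,0]},{"claw": 0,"xyz": [-0.05,0,0],"turn": [0,0,0]},{"claw": 0,"xyz": [-0.07,0,0],"turn": [0,0,0]},{"claw": 0,"xyz": [-0.08,0,0],"turn": [0,0,0]},{"claw": 0,"xyz": [-0.08,0,0],"turn": [0,0,0]}])

```text
time_s: 6.6
tcp_pos: [0.5539, -0.002, 0.1659]
orientation: [-0.988, 1.333, 0.985]
wrist_force: [0.4, -0.4, -2.7]
opening: 0.0251
```

```bash
python3 go.py .5447 -.2630 .165 198.9
```

```text
t 6.6 shift [ 0.0007 -0.0678 -0.2522] turn [-3.597e+01  2.000e-02  1.800e-01] now [ 0.5539 -0.002   0.1659] yaw 162.93 F [ 0.4 -0.4 -2.7] op 0.0251188144816146 q [-0.    0.35 -0.06  1.16  0.    0.29]
```

>>> arm_command(motion=[{"claw": 0,"xyz": [0,-0.006,-0.022],"turn": [-3,0,0]},{"claw": 0,"xyz": [0,-0.012,-0.045],"turn": [-6.5,0,0]},{"claw": 0,"xyz": [0,-0.018,-0.07],"turn": [-10,0,0]},{"claw": 0,"xyz": [0,-0.026,-0.096],"turn": [-13.5,0,0]},{"claw": 0,"xyz": [0,-0.033,-0.122],"turn": [-17,0,0]},{"claw": 0,"xyz": [0,-0.04,-0.148],"turn": [-21,0,0]},{"claw": 0,"xyz": [0,-0.047,-0.174],"turn": [-25,0,0]},{"claw": 0,"xyz": [0,-0.054,-0.2],"turn": [-29,0,0]},{"claw": 0,"xyz": [0,-0.06,-0.225],"turn": [-32.5,0,0]},{"claw": 0,"xyz": [0,-0.065,-0.243],"turn": [-35,0,0]},{"claw": 0,"xyz": [0,-0.068,-0.252],"turn": [-36,0,0]},{"claw": 0,"xyz": [0,-0.068,-0.252],"turn": [-36,0,0]}])

```text
time_s: 7.6
tcp_pos: [0.5431, -0.2647, 0.1618]
orientation: [-1.446, 1.036, 1.449]
wrist_force: [0.1, 0.8, -3.2]
opening: 0.0254
```

```bash
cat > v.py <<'E'
from h import *
import sys
from go import go
go(.5447,-.2630,.098,198.9)
im,d,K,D,T=cam('wrist');W=cloud(d,K,D,T);np.savez('w3',im=im,W=W,d=d,K=K,D=D,T=T)
o=np.array(im)
# overlay: predicted groove lines (griddle fit)
p=[.53021,-.22994,.32974];c,s_=np.cos(p[2]),np.sin(p[2])
Tw=np.linalg.inv(T)
def pr(q):
    q=np.atleast_2d(q);return cv2.projectPoints((q@Tw[:3,:3].T+Tw[:3,3]).reshape(-1,1,3),np.zeros(3),np.zeros(3),K,D)[0].reshape(-1,2)
# gauge points in tool coords
A=T@np.linalg.inv(np.array(optics.camera_info('wrist')['mount']))
P=W[np.isfinite(W[...,0])];t=(P-A[:3,3])@A[:3,:3]
m=(abs(t[:,1])<.05)&(abs(t[:,2])<.04)
for lo,hi in((-.045,-.03),(.030,.0395),(.0395,.048)):
    q=t[m&(t[:,0]>lo)&(t[:,0]<hi)]
    if len(q)>9:print(lo,hi,len(q),np.median(q[:,0]),cv2.minAreaRect(q[:,1:].astype(np.float32)*1000))
np.save('t3',t)
b=(P[:,:2]-p[:2])@np.array([[c,-s_],[s_,c]])
for yc in(-.036,0,.036):
    mm=(abs(b[:,1]-yc)<.012)&(abs(b[:,0])<.085)&(P[:,2]<.0135)&(P[:,2]>.004)
    bb=b[mm];print('groove',yc,len(bb),np.percentile(bb[:,1],[2,50,98]).round(4) if len(bb)>9 else '')
save(sys.argv[1],cv2.resize(im,(800,600)))
E
python3 v.py w3.png
```

```text
t 7.6 shift [ 0.0638 -0.0021  0.001 ] turn [-0.04  0.08 -0.09] now [ 0.5431 -0.2647  0.1618] yaw -161.14 F [ 0.1  0.8 -3.2] op 0.025377306335363142 q [-0.45  0.46  0.09  1.21 -0.   -0.78]
-0.045 -0.03 9286 -0.03797173083128754 ((1.7271270751953125, 0.039459228515625), (80.25553131103516, 30.511302947998047), 89.10932159423828)
0.03 0.0395 1668 0.035600282499075514 ((6.624251365661621, -0.0888519287109375), (25.66843032836914, 52.1580696105957), 0.22586403787136078)
0.0395 0.048 107 0.04070949565228977 ((18.741573333740234, 0.0409698486328125), (49.92878341674805, 1.1402896642684937), 89.99150085449219)
groove -0.036 690 [-0.0406 -0.0366 -0.0317]
groove 0 1016 [-0.0031  0.0012  0.0051]
groove 0.036 1199 [0.0348 0.0386 0.0415]
```

View pics/w3.png

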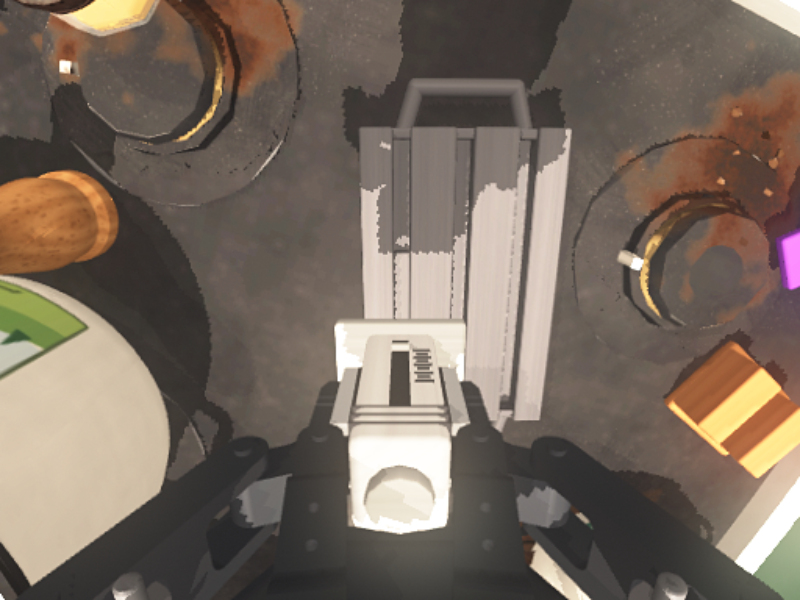

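Camera shows the gauge held upright, probe line about 1 mm left of the crusted groove (groove at column 402, gauge at 400). Correct by 1 mm, and go down to just above contact.

>>> arm_command(motion=[{"claw": 0,"xyz": [0.01,-0.003,0.001],"turn": [0,0,0]},{"claw": 0,"xyz": [0.03,-0.003,0.001],"turn": [0,0,0]},{"claw": 0,"xyz": [0.045,-0.003,0.001],"turn": [0,0,0]},{"claw": 0,"xyz": [0.055,-0.003,0.001],"turn": [0,0,0]},{"claw": 0,"xyz": [0.062,-0.003,0.001],"turn": [0,0,0]},{"claw": 0,"xyz": [0.066,-0.003,0.001],"turn": [0,0,0]},{"claw": 0,"xyz": [0.066,-0.003,0.001],"turn": [0,0,0]},{"claw": 0,"xyz": [0.066,-0.003,0.001],"turn": [0,0,0]}])

```text
time_s: 8.32
tcp_pos: [0.5467, -0.2609, 0.0978]
orientation: [-1.448, 1.034, 1.448]
wrist_force: [-0.1, -0.1, -2.6]
opening: 0.0254
```

```bash
python3 v.py w4.png
```

```text
t 8.3167 shift [-0.0002  0.0025 -0.0014] turn [0.04 0.01 0.01] now [ 0.5467 -0.2609  0.0978] yaw -161.06 F [-0.1 -0.1 -2.6] op 0.025432306689150842 q [-0.45  0.49 -0.02  1.06  0.   -0.78]
-0.045 -0.03 9296 -0.03792835122803018 ((1.9865131378173828, 0.023647308349609375), (80.13316345214844, 30.44040298461914), 89.53295135498047)
0.03 0.0395 1671 0.0355945469402251 ((6.438138961791992, -0.20255088806152344), (52.0931396484375, 25.884090423583984), 89.60546875)
0.0395 0.048 105 0.0405397046099334 ((18.79369354248047, -0.3000221252441406), (50.40804672241211, 1.1624791622161865), 89.50634765625)
groove -0.036 1206 [-0.0412 -0.0361 -0.0315]
groove 0 1675 [-0.0027  0.0018  0.0051]
groove 0.036 1748 [0.0354 0.0389 0.0411]
```

View pics/w4.png

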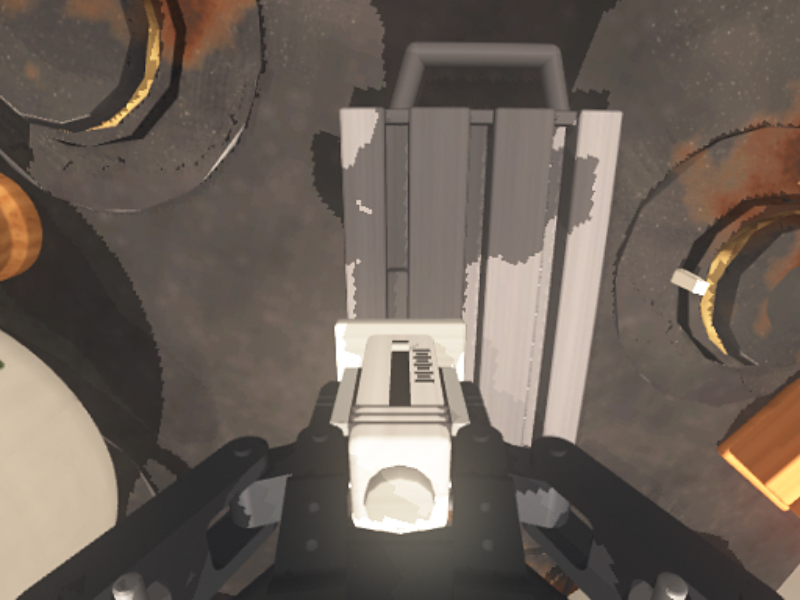

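>>> arm_command(motion=[{"claw": 0,"xyz": [0,0.001,-0.0012],"turn": [0,0,0]},{"claw": 0,"xyz": [0.003,0.001,-0.0012],"turn": [0,0,0]},{"claw": 0,"xyz": [0.006,0.001,-0.0012],"turn": [0,0,0]},{"claw": 0,"xyz": [0.009,0.001,-0.0012],"turn": [0,0,0]},{"claw": 0,"xyz": [0.01,0.001,-0.0012],"turn": [0,0,0]},{"claw": 0,"xyz": [0.01,0.001,-0.0012],"turn": [0,0,0]},{"claw": 0,"xyz": [0.01,0.001,-0.0012],"turn": [0,0,0]}])

```text
time_s: 8.95
tcp_pos: [0.5457, -0.2623, 0.0872]
orientation: [-1.448, 1.034, 1.449]
wrist_force: [0.7, -0.2, -2.8]
opening: 0.0256
```

```bash
python3 go.py .5447 -.2630 .086 198.9
```

```text
t 8.95 shift [ 0.0012  0.0012 -0.0003] turn [ 0.03  0.04 -0.02] now [ 0.5457 -0.2623  0.0872] yaw -161.07 F [ 0.7 -0.2 -2.8] op 0.02559931021883688 q [-0.45  0.5  -0.03  1.04  0.   -0.78]
```

The tip should now be just below the griddle top with no contact force. Next I'll press in small steps.

>>> arm_command(motion=[{"claw": 0,"xyz": [0.002,0,-0.0003],"turn": [0,0,0]},{"claw": 0,"xyz": [0.003,0,-0.0003],"turn": [0,0,0]},{"claw": 0,"xyz": [0.003,0,-0.0003],"turn": [0,0,0]}])

```text
time_s: 9.2
tcp_pos: [0.5458, -0.2626, 0.0841]
orientation: [-1.448, 1.034, 1.449]
wrist_force: [0.4, 0.0, -2.9]
opening: 0.0254
```

>>> arm_command(motion=[{"claw": 0,"xyz": [0.002,0,0],"turn": [0,0,0]},{"claw": 0,"xyz": [0.004,0,0],"turn": [0,0,0]},{"claw": 0,"xyz": [0.004,0,0],"turn": [0,0,0]}])

```text
time_s: 9.45
tcp_pos: [0.546, -0.2627, 0.0801]
orientation: [-1.448, 1.034, 1.449]
wrist_force: [1.0, 0.0, -0.6]
opening: 0.0254
```

>>> arm_command(motion=[{"claw": 0,"xyz": [0.002,0,0],"turn": [0,0,0]},{"claw": 0,"xyz": [0.004,0,0],"turn": [0,0,0]},{"claw": 0,"xyz": [0.006,0,0],"turn": [0,0,0]},{"claw": 0,"xyz": [0.006,0,0],"turn": [0,0,0]},{"claw": 0,"xyz": [0.006,0,0],"turn": [0,0,0]}])

```text
time_s: 9.87
tcp_pos: [0.5459, -0.2626, 0.0742]
orientation: [-1.448, 1.034, 1.449]
wrist_force: [0.3, -1.0, -1.8]
opening: 0.0256
```

```bash
python3 - <<'E'
from h import *
F=[]
for i in range(4):
    F.append(arm.observe()['wrist_force']);im,*_=cam('wrist')
print(np.round(F,1), arm.observe()['tcp_pos'])
E
python3 v.py w5.png; python3 - <<'E'
import cv2
a=cv2.imread('pics/w5.png');cv2.imwrite('pics/w5c.png',cv2.resize(a[220:540,270:530],(650,600)[::1]))
E
```

```text
[[ 0.3 -1.  -1.8]
 [ 0.8 -0.4 -1.8]
 [ 0.9 -0.2 -1.9]
 [ 0.6  0.  -1.7]] [ 0.54582357 -0.262616    0.07427366]
t 10.0667 shift [-0.0237  0.0012  0.    ] turn [ 0.03  0.04 -0.02] now [ 0.5458 -0.2626  0.0743] yaw -161.07 F [ 1.2 -0.3 -1.8] op 0.025395235119874158 q [-0.45  0.51 -0.05  1.01  0.   -0.78]
-0.045 -0.03 9298 -0.037907989247066884 ((1.9687385559082031, -0.01036834716796875), (30.0927734375, 80.13793182373047), 0.6245222687721252)
0.03 0.0395 1670 0.03564445079775142 ((6.611100196838379, -0.1909008026123047), (25.769664764404297, 52.29138946533203), 0.33351531624794006)
0.0395 0.048 117 0.040846482196172776 ((25.111507415771484, 4.283086776733398), (27.374853134155273, 58.477508544921875), 14.257164001464844)
groove -0.036 1505 [-0.0411 -0.0359 -0.0312]
groove 0 1995 [-0.0023  0.0019  0.0052]
groove 0.036 1748 [0.0365 0.0396 0.0414]
```

View pics/w5c.png

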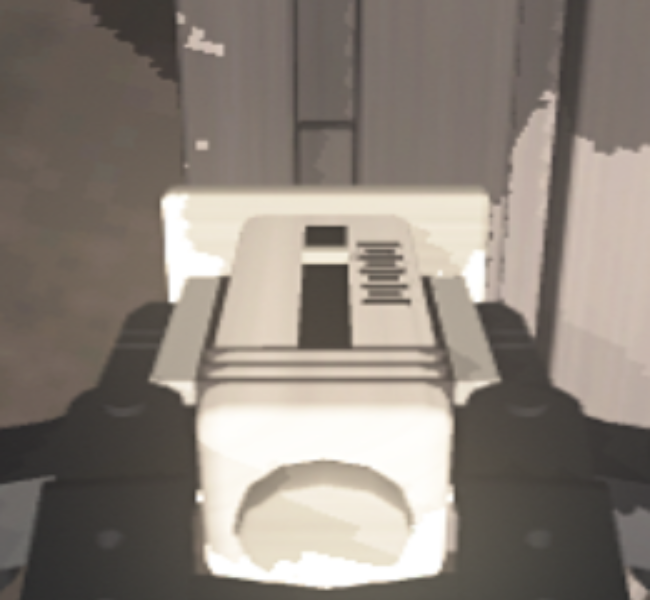

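The pointer has risen from the slot end, so the probe is already pushed in with the base still about 6 mm up. That only fits the crust. Press home slowly.

>>> arm_command(motion=[{"claw": 0,"xyz": [0.001,0,0],"turn": [0,0,0]},{"claw": 0,"xyz": [0.002,0,0],"turn": [0,0,0]},{"claw": 0,"xyz": [0.003,0,0],"turn": [0,0,0]},{"claw": 0,"xyz": [0.004,0,0],"turn": [0,0,0]},{"claw": 0,"xyz": [0.0045,0,0],"turn": [0,0,0]},{"claw": 0,"xyz": [0.0045,0,0],"turn": [0,0,0]},{"claw": 0,"xyz": [0.0045,0,0],"turn": [0,0,0]}])

```text
time_s: 10.7
tcp_pos: [0.5459, -0.2627, 0.0698]
orientation: [-1.448, 1.034, 1.449]
wrist_force: [1.6, 0.2, 0.7]
opening: 0.0253
```

>>> arm_command(motion=[{"claw": 0,"xyz": [0.0005,0,0],"turn": [0,0,0]},{"claw": 0,"xyz": [0.001,0,0],"turn": [0,0,0]},{"claw": 0,"xyz": [0.0015,0,0],"turn": [0,0,0]},{"claw": 0,"xyz": [0.0015,0,0],"turn": [0,0,0]},{"claw": 0,"xyz": [0.0015,0,0],"turn": [0,0,0]}])

```text
time_s: 11.12
tcp_pos: [0.5459, -0.2627, 0.0683]
orientation: [-1.448, 1.034, 1.449]
wrist_force: [0.5, -0.3, 1.0]
opening: 0.0254
```

>>> arm_command(motion=[{"claw": 0,"xyz": [0.0005,0,0],"turn": [0,0,0]},{"claw": 0,"xyz": [0.001,0,0],"turn": [0,0,0]},{"claw": 0,"xyz": [0.001,0,0],"turn": [0,0,0]},{"claw": 0,"xyz": [0.001,0,0],"turn": [0,0,0]}])

```text
time_s: 11.45
tcp_pos: [0.546, -0.2626, 0.0681]
orientation: [-1.448, 1.034, 1.448]
wrist_force: [-3.7, 2.5, 13.5]
opening: 0.0253
```

```bash
python3 v.py w6.png; python3 - <<'E'
import cv2
a=cv2.imread('pics/w6.png');b=cv2.imread('pics/w4.png')
f=lambda a:cv2.resize(a[310:430,330:470],(400,343),interpolation=cv2.INTER_CUBIC)
cv2.imwrite('pics/w6c.png',cv2.hconcat([f(b),f(a)]))
E
```

```text
t 11.45 shift [-0.0299  0.0013  0.0001] turn [0.03 0.01 0.01] now [ 0.546  -0.2626  0.0681] yaw -161.07 F [-3.7  2.5 13.5] op 0.025296835440234092 q [-0.45  0.52 -0.06  0.99  0.   -0.78]
-0.045 -0.03 9294 -0.03796816621401447 ((1.7630062103271484, -0.014568328857421875), (30.722869873046875, 80.11279296875), 0.4594210386276245)
0.03 0.0395 1676 0.03563372626065002 ((6.8248138427734375, -0.1526622772216797), (25.661134719848633, 52.43488311767578), 0.4613496661186218)
0.0395 0.048 3958 0.043509656556860975 ((18.987836837768555, 3.1310558319091797), (61.98886489868164, 56.055721282958984), 0.07622557133436203)
groove -0.036 1611 [-0.0411 -0.036  -0.0312]
groove 0 2106 [-0.0022  0.002   0.0052]
groove 0.036 1770 [0.0367 0.0398 0.0415]
```

View pics/w6c.png

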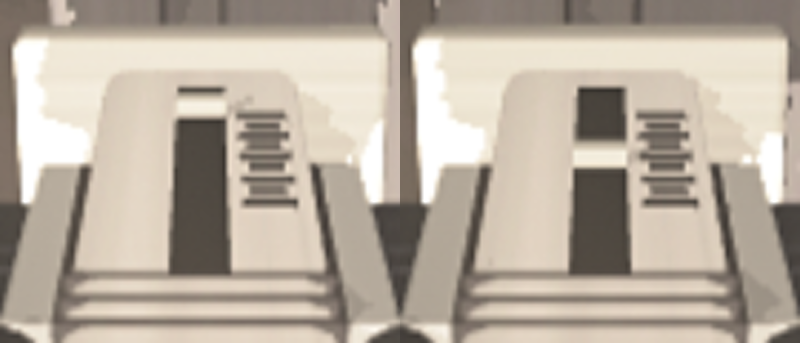

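```bash
python3 - <<'E'
from h import *
i=optics.camera_info('wrist');M=np.linalg.inv(np.array(i['mount']));K=np.array(i['K']);D=np.array(i['dist_coeffs'])
h=np.arange(0,.06,.0005);q=np.c_[.0436-h,np.full_like(h,.0162),0*h]
v=cv2.projectPoints((q@M[:3,:3].T+M[:3,3]).reshape(-1,1,3),np.zeros(3),np.zeros(3),K,D)[0][:,0,1]
for n,r in(('free',105),('now',155),('slot0',88),('slot1',272),('t1',113),('t2',135),('t5',203)): print(n,np.interp((310+r/2.857)/1.5625,v,h)*1000)
E
```

```text
free 23.628689527599
now 37.30465397643459
slot0 18.41913664529289
slot1 59.50000000000001
t1 25.97500686699538
t2 32.105964481732535
t5 48.52271143809217
```

The pointer travel is about 13.7 mm, giving a depth of about 8.3 mm, so this is the crust. Base contact shows as 13.5 N. Release while holding the position.

>>> arm_command(motion=[{"claw": 0.5,"xyz": [0,0,0],"turn": [0,0,0]},{"claw": 0.8,"xyz": [0,0,0],"turn": [0,0,0]},{"claw": 1,"xyz": [0,0,0],"turn": [0,0,0]},{"claw": 1,"xyz": [0,0,0],"turn": [0,0,0]},{"claw": 1,"xyz": [0,0,0],"turn": [0,0,0]},{"claw": 1,"xyz": [0,0,0],"turn": [0,0,0]}])

```text
time_s: 12.0
tcp_pos: [0.5458, -0.2626, 0.0672]
orientation: [-1.448, 1.034, 1.449]
wrist_force: [-1.2, -0.4, -0.1]
opening: 0.0852
```

>>> arm_command(motion=[{"claw": 1,"xyz": [-0.01,0,0],"turn": [0,0,0]},{"claw": 1,"xyz": [-0.03,0,0],"turn": [0,0,0]},{"claw": 1,"xyz": [-0.055,0,0],"turn": [0,0,0]},{"claw": 1,"xyz": [-0.075,0,0],"turn": [0,0,0]},{"claw": 1,"xyz": [-0.085,0,0],"turn": [0,0,0]},{"claw": 1,"xyz": [-0.085,0,0],"turn": [0,0,0]},{"claw": 1,"xyz": [-0.085,0,0],"turn": [0,0,0]}])

```text
time_s: 12.58
tcp_pos: [0.546, -0.2627, 0.1522]
orientation: [-1.448, 1.034, 1.448]
wrist_force: [-1.1, 0.8, -0.8]
opening: 0.0854
```

```bash
cat > chk.py <<'E'
from h import *
import sys
from go import go
go(.5447,-.2630,.16,198.9)
im,d,K,D,T=cam('wrist');W=cloud(d,K,D,T);save(sys.argv[1],cv2.resize(im,(800,600)))
P=W[np.isfinite(W[...,0])]
g=(abs(P[:,0]-.545)<.035)&(abs(P[:,1]+.262)<.035)
for lo,hi in((.0275,.038),(.09,.1045),(.1045,.115)):
    q=P[g&(P[:,2]>lo)&(P[:,2]<hi)]
    if len(q)<20: print(lo,len(q));continue
    # plane tilt
    A=np.c_[q[:,:2]-q[:,:2].mean(0),np.ones(len(q))];s=np.linalg.lstsq(A,q[:,2],rcond=None)[0]
    print(lo,len(q),np.median(q[:,2]).round(4),'tilt deg',np.degrees(s[:2]).round(2),cv2.minAreaRect(q[:,:2].astype(np.float32)*1000))
q=P[(abs(P[:,0]-.53)<.15)&(abs(P[:,1]+.23)<.12)&(abs(P[:,2]-.0245)<.0025)];print('griddle top',np.median(q[:,2]))
E
python3 chk.py w7.png
```

```text
t 12.5833 shift [-0.0078  0.0013  0.0002] turn [0.03 0.02 0.01] now [ 0.546  -0.2627  0.1522] yaw -161.07 F [-1.1  0.8 -0.8] op 0.08541046449166922 q [-0.45  0.46  0.07  1.18  0.   -0.78]
0.0275 1082 0.0326 tilt deg [1.03 0.82] ((545.2619018554688, -263.235107421875), (36.18930435180664, 51.87301254272461), 19.576955795288086)
0.09 1162 0.1021 tilt deg [7.53 2.55] ((544.9443969726562, -263.6556091308594), (29.820606231689453, 26.269577026367188), 19.238439559936523)
0.1045 555 0.1086 tilt deg [3.36 1.22] ((545.232177734375, -263.7357177734375), (17.133241653442383, 17.281200408935547), 17.817394256591797)
griddle top 0.024454991411175714
```

View pics/w7.png

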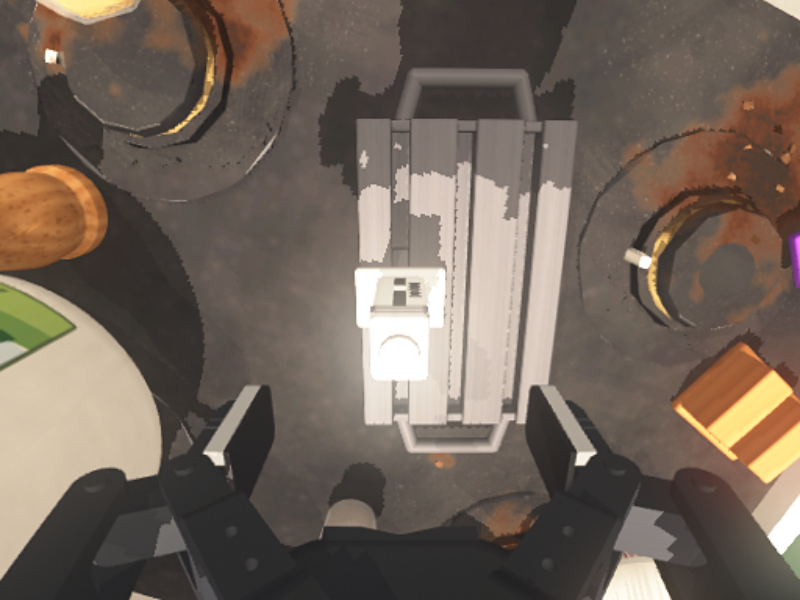

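>>> arm_command(motion=[{"claw": 1,"xyz": [-0.02,0,0],"turn": [0,0,0]},{"claw": 1,"xyz": [-0.03,0,0],"turn": [0,0,0]},{"claw": 1,"xyz": [-0.03,0,0],"turn": [0,0,0]},{"claw": 1,"xyz": [-0.03,0,0],"turn": [0,0,0]},{"claw": 1,"xyz": [-0.03,0,0],"turn": [0,0,0]},{"claw": 1,"xyz": [-0.03,0,0],"turn": [0,0,0]}])

```text
time_s: 13.13
tcp_pos: [0.5456, -0.2625, 0.1813]
orientation: [-1.447, 1.034, 1.45]
wrist_force: [0.5, -0.0, -0.6]
opening: 0.0856
```

```bash
sed -i 's/for lo,hi in.*/for lo,hi in((.0306,.0346),(.1006,.1046),(.107,.11)):/' chk.py; python3 chk.py w8.png; python3 - <<'E'
from h import *
for c in('top',):
    W=cloud(*cam(c)[1:])
    for t in('honey','mill','shaker'):
        r=spotter.trace(c,t)[0];print(t,np.nanmedian(W[r['region']],0).round(3))
E
```

```text
t 13.1333 shift [ 0.0213  0.0009 -0.0002] turn [ 0.03  0.09 -0.07] now [ 0.5456 -0.2625  0.1813] yaw -161.07 F [ 0.5 -0.  -0.6] op 0.08561082061044471 q [-0.45  0.45  0.13  1.25  0.   -0.78]
0.0306 821 0.0327 tilt deg [0.3  0.55] ((544.8980102539062, -263.3697814941406), (34.82020568847656, 52.0013427734375), 18.693681716918945)
0.1006 714 0.1024 tilt deg [0.38 0.17] ((545.1781616210938, -263.74859619140625), (29.712247848510742, 25.664695739746094), 19.886165618896484)
0.107 391 0.1087 tilt deg [0.17 0.56] ((545.4066772460938, -263.7646484375), (17.00552749633789, 17.25948715209961), 65.6958999633789)
griddle top 0.024482825994671276
honey [ 0.424 -0.462  0.085]
mill [ 0.567 -0.487  0.154]Traceback (most recent call last):
  File "<stdin>", line 5, in <module>
IndexError: list index out of range
```

```bash
python3 -c "
from bench import arm
print(arm.sign_off())"
```

```text
the job is handed in; nothing more can be done
None
```

The steel gauge is standing upright on the crust, base flat on the griddle, and released. I handed the job in at about 13 s.

- **Finding the crust:** The wrist depth picture showed it in the y = −36 mm groove, from about x = −22 to +28 mm. I took the gauge from the stand and pushed it in slowly near the middle of the patch. I did not probe a clean spot for comparison.
- **Reading:** The pointer rose about 13.7 mm, so the depth is about 8.3 mm. That is good to about 1 mm and clearly not the 16 mm of a clean groove. Wrist force rose to 13.5 N when the base met the griddle.
- **Last checks after letting go:** The base top is 8.2 mm above the griddle (nominal 8 mm) and the top of the body 77.9 mm above it (nominal 78 mm). Tilt readings were about 0.6° or less, roughly the noise level. The readings stayed the same about 0.5 s later, with the arm clear above.
- **Bystanders:** The honey jar was found again within about 6 mm of its first position. The mill's median moved about 20 mm from its first reading, most likely because a different part of it showed in the picture. The arm stayed well away from both, but I did not look further. The shaker was not found in the last top picture, probably hidden by the arm. It was never approached.
- **Other hiccup:** The first swing to the stand ran into the last joint's limit, so I used the half-turned grasp instead.

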